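# Fit the cordless probe to the test box

## Robot

A 6-joint arm with a two-finger parallel gripper is mounted at the origin on the work surface. World frame = base frame: x ahead of the robot, y to its left, z up, the work surface at z = 0. Lengths are in m, angles in rad, forces in N, time in s.
With the tool pointing down it reaches from about 0.35 to 0.975 m from the base axis. Payload 4.9 kg.
Tool frame: the origin (TCP) lies at the very end of the fingers, on their centre line; the grasp point (between the pads) lies 19 mm behind it; z points along the fingers, y is the line along which they close (so a half turn about z gives the same grasp; the last joint's range is limited). The gripper opens to 85 mm and grips with 20 to 120 N. Pads are 22 mm wide; open, the fingers measure 114 mm over their backs; the gripper's body (76 mm by 85 mm) begins 54 mm behind the grasp point. The pads swing forward as they close: fully open they stand 13 mm farther back than shut.
Start: joints at [1.004, 0.053, 1.613, -0, 1.476, -0.119], TCP at [0.271, 0.563, 0.231] pointing down, gripper open.
Joint ranges: [-3.01, 3.01], [-1.01, 2.22], [0.06, 2.58], [-1.02, 4.17], [0.09, 2.62], [-3.14, 3.14]. Speed limits (rad/s): [2.57, 2.57, 3.14, 3.14, 3.14, 3.14].

## Interface

Orientations are given as a rotation vector (axis times angle).
In Python, from station import ctrl gives the robot as it stands.
- The arm moves only by the tool jog_arm, never from a script. Its argument "plan" is a list of rows, each a list of 7 numbers: the shift along the tool's x, y, z in units of 0.02 m (1.0 is 0.02 m), then the turn, a rotation vector about the tool's x, y, z in units of 45 degrees (1.0 is 45 degrees), then the opening, from -1 (shut) to 1 (fully open). A call has 1 to 8 rows; each row shifts and turns the commanded pose from where the row before left it, along the tool's axes as they then stand; what a row does not reach is not made up. A row lasts 1/10 s, in which the tool goes at most 50 mm and 8.59 degrees, less where a joint would pass 70% of its speed; a pose out of reach is approached as far as the arm can. A call with a number of a shift or a turn outside -1 to 1 is refused whole. A call with a gripper value outside its range is refused whole. The fingers move at their own pace and stop on an object; "grip_force" is the grip in N (left out, the last holds). Time passes only in rows, so rows that do not move let the fingers close. It gives the time, the measured TCP pose, the force, the opening and the grip force at its end, in the units of the state.
- ctrl.get_obs(): the state, without advancing time (a new reading comes with each control period).
- ctrl.get_image(name): name is "scene" or "top" or "wrist"; returns (picture, depth): 480x640x3 uint8, red, green, blue; 480x640 float32, m along the optical axis (not along the pixel's ray), 0 where there is no reading.
- ctrl.camera_info(name): a dict with "camera_matrix" (3x3 intrinsics, pixels), "k1" (the pictures are not rectified: a ray, as slopes to the right and down, at radius r is drawn at 1 + k1 r^2 times it, then the intrinsics apply), "rvec" (rotation vector, rad) and "tvec" (3), from world to camera coordinates, as OpenCV has them; the wrist camera has in their place "T_tool_cam" (4x4, takes a point from camera to tool coordinates, whose origin is the TCP and whose axes are the flange's). Camera axes: x right, y down, z forward; pixel columns grow to the right and rows downward; lengths in m; the calibration is good to about 2 mm. A picture is of the moment at which its call begins: read the wrist's pose just before it. camera_info takes no time and is no camera call.
- ctrl.finish_job(): hands the job in; it is judged then, once.
The state is a dict: "t": time; "q": joint angles; "dq": joint speeds; "effort": joint torques, N m; "tool_pos": TCP position; "tool_rot": TCP orientation; "contact_force": force on the tool from outside, world axes, zero at the start; "wrist_torque": the same for the moment, N m; "opening": finger opening in m; "grip_force": force on a finger pad.
Only numpy, scipy, OpenCV 4.12 (cv2) and the standard library are available. Lean on these libraries where they do the work, as an engineer would, in place of code of your own. Each camera call takes 0.05 s, during which the arm holds its last target. There are 200 camera calls.

## Task

Fit the cordless probe to the test box: first throw the box's isolator lever fully off, towards the robot's side; pull the plug with the tall round head out of its terminal and leave it in the steel parts tray; take the square-bodied probe out of the rack and push it fully home, upright with its collar down on the box, in the terminal that plug has left; then throw the isolator fully back on and let go. The isolator must stay off while the terminal is open, and the flat plug, the round-handled punch in the rack and everything else on the bench must stay where they are.

Things in the scene. Friction and masses are not known exactly. Their poses are not given: they have to be found in the camera images.
- test_box: Grey painted metal test box, 120 (x) x 260 (y) x 50 high, fixed; origin at the centre of its underside, its front (-x) towards the robot, z up. On its top: two terminal openings and the isolator.
- test_box_hole0 (a point): Centre of the mouth of terminal 0, an upright round hole of 10 mm diameter with a 2 mm chamfer, 30 mm deep, in the top of the box at (0, -85) mm of its frame. Axes as the box.
- test_box_hole1 (a point): The same for terminal 1, at (0, -5) mm of the box's frame. One terminal starts with the round-headed plug in it, the other with the flat plug; which is which varies.
- isolator (a joint): Isolator lever on the box: a steel rod of 10 mm diameter, 80 mm long from its hinge, with a black ball of 26 mm diameter at its end. 0 = fully off (leaning 0.5 rad to the box's front, -x), 1.0 = fully on (leaning 0.5 rad to the back, +x); 0.5 is upright. It stays where it is left (about 1 N at the ball moves it) and has a stop at either end. Starts on, at 0.91 to 1.0.
- isolator_tip (a point): Centre of the lever's ball; moves with the lever.
- isolator_hinge (a point): Point on the lever's hinge, 22 mm above the box's top, at (-10, 85) mm of the box's frame; the hinge runs along the box's y. It stands on a 70 (x) x 50 (y) x 25 high block.
- plug: The plug to be pulled: a black round head of 20 mm diameter, 32 mm tall, above a steel pin of 8 mm diameter, 24 mm long, with a tapered point. Origin at the pin's point, z up the axis: head from z = 24 to 56 mm. It starts with its head's underside on the box's top and pulls out freely. 40 g.
- flat_plug: The other plug, to be left alone: the same pin with a low flat square black cap, 32 x 32 x 10 mm. Origin at the pin's point.
- probe: Cordless probe, black: a square body 18 x 18 mm, 65 mm tall, above a round steel collar of 22 mm diameter, 5 mm thick, above a steel pin of 8 mm diameter, 24 mm long, with a tapered point. Origin at the pin's point, z up the axis: collar from z = 24 to 29 mm, body from 29 to 94 mm; its faces look along its x and y. It starts upright in the rack with its collar on the rack's top. 60 g.
- probe_collar (a point): On the probe's axis, at the underside of its collar (24 mm above the point): level with the terminal's mouth when fully home.
- rack: Aluminium rack, a block 70 (x) x 150 (y) x 40 high, fixed; origin at the centre of its underside. Two upright holes of 10 mm diameter, 30 mm deep, at (0, -40) and (0, 40) mm hold the probe and the punch; which is in which varies, and so does the side of the test box on which the rack stands (the tray is on the other side).
- punch: The other tool in the rack, to be left alone: a waisted round black handle of 26 mm diameter, 52 mm tall, on the same pin. Origin at the pin's point.
- tray: Open steel parts tray, 120 (x) x 150 (y) x 25 high, walls and floor 3 mm, empty, fixed; origin at the centre of its underside.
- screwdriver: Bystander: black-handled screwdriver, 170 mm, lying behind and to the left of the box.
- spool: Bystander: grey solder spool of 60 mm diameter, 44 mm tall, behind the box.
- jar: Bystander: small jar of 50 mm diameter, 60 mm tall, behind the box.
- meter: Bystander: grey handheld meter, 150 x 75 x 35 mm, lying behind the box.
- standoff: Bystander: upright brass pillar of 18 mm diameter, 30 mm tall.
Mind the look-alikes: they are no part of the job. What is shaped like the probe but green is not meant.

How it is judged:
By the outcome, as a careful person would: the job done as asked, in the order asked, and still so for the second after the job is handed in, with the robot touching nothing.
It also fails if it takes over 72 s, if anything falls off the work surface, if the arm or the gripper's body presses on something with over 40 N, if the wrist force passes 120 N, or if a joint passes its speed limit or range.

## Working session

There is one attempt and no reset: what is moved stays moved. The work goes in short steps, Python scripts to look and compute and a tool call to move; the robot and the scene stay as the last step left them, time stands still between calls to the robot, and variables do not carry over. Pictures are saved under pics/ and viewed, at most 11 in all, crops included, and the job is handed in when it is done.

Besides the shell and the picture viewer there is one more tool, called after "Call:" in YAML: its name, and indented under it one key for each argument. jog_arm: Moves the arm, as the interface text tells. Shifts and turns lie within -1 to 1; 1 stands for 0.02 m of shift or 45 degrees of turn. Its arguments: {"type":"object","properties":{"plan":{"type":"array"},"grip_force":{"type":"number"}},"required":["plan"]}

```bash
mkdir -p pics; ls
cat > h.py <<'E'
import numpy as np, cv2
from station import ctrl
from scipy.spatial.transform import Rotation as R
def cam(name,obs=None):
    i=ctrl.camera_info(name); K=np.array(i["camera_matrix"]);k1=i["k1"]
    if name=="wrist":
        o=obs or ctrl.get_obs(); T=np.eye(4);T[:3,:3]=R.from_rotvec(o["tool_rot"]).as_matrix();T[:3,3]=o["tool_pos"]
        T=T@np.array(i["T_tool_cam"])
    else:
        T=np.eye(4);Rm=R.from_rotvec(np.ravel(i["rvec"])).as_matrix();T[:3,:3]=Rm.T;T[:3,3]=-Rm.T@np.ravel(i["tvec"])
    return K,k1,T
def ray(c,uv):
    K,k1,T=c
    p=cv2.undistortPoints(np.array(uv,float).reshape(-1,1,2),K,np.array([k1,0,0,0.]))[:,0]
    return T[:3,3],np.c_[p,np.ones(len(p))]@T[:3,:3].T   # depth-scaled dirs
def plane(c,uv,z):
    o,d=ray(c,uv); return o+d*((z-o[2])/d[:,2])[:,None]
def proj(c,P):
    K,k1,T=c
    Q=(np.atleast_2d(P)-T[:3,3])@T[:3,:3]
    return cv2.projectPoints(Q,np.zeros(3),np.zeros(3),K,np.array([k1,0,0,0.]))[0][:,0]
def cross(c1,uv1,c2,uv2):
    o1,d1=ray(c1,uv1);o2,d2=ray(c2,uv2);d1=d1[0];d2=d2[0]
    s=np.linalg.lstsq(np.c_[d1,-d2],o2-o1,rcond=None)[0]
    a=o1+s[0]*d1;b=o2+s[1]*d2
    return (a+b)/2,np.linalg.norm(a-b)
def pts(c,depth):
    v,u=np.mgrid[:480,:640]; o,d=ray(c,np.c_[u.ravel(),v.ravel()])
    return (o+d*depth.reshape(-1,1)).reshape(480,640,3)
def shot(name,f=None):
    o=ctrl.get_obs(); c=cam(name,o); im,d=ctrl.get_image(name)
    if f: cv2.imwrite("pics/"+f+".png",im[:,:,::-1]); np.savez("pics/"+f+".npz",im=im,d=d,K=c[0],k1=c[1],T=c[2])
    return c,im,d
def load(f):
    z=np.load("pics/"+f+".npz"); return (z["K"],float(z["k1"]),z["T"]),z["im"],z["d"]
E
python3 - <<'E'
from h import *
np.set_printoptions(precision=3,suppress=True)
for n in("scene","top"):
    c,im,d=shot(n,n+"1"); print(n,c[0].tolist(),c[1],c[2].tolist(),(d>0).mean())
print(ctrl.get_obs()); print(ctrl.camera_info("wrist"))
E
```

```text
pics
scene [[527.3912379199754, 0.0, 309.9409103117028], [0.0, 527.3912379199754, 239.4348430566315], [0.0, 0.0, 1.0]] -0.0645222231888461 [[-0.7046669027990459, 0.48891802627424186, -0.5142020222477741, 1.202496115881525], [0.7094912841597434, 0.4938690626114762, -0.502708132713825, 0.6066173902537904], [0.008165402681980627, -0.7190636359734528, -0.6948962610488557, 0.9302111711813966], [0.0, 0.0, 0.0, 1.0]] 0.9961263020833333
top [[458.97270229017994, 0.0, 319.4359387250753], [0.0, 458.97270229017994, 229.21717516192768], [0.0, 0.0, 1.0]] -0.0072039482098583485 [[-0.01141518972647628, -0.9970018984433648, 0.07653043802197415, 0.48891543449334196], [-0.9999161463564905, 0.011849542161157614, 0.00522384974482544, 0.002849225404253833], [-0.006115038764727097, -0.07646438942996683, -0.997053560973536, 1.3443010943835776], [0.0, 0.0, 0.0, 1.0]] 0.9959798177083333
{'t': 0.1, 'q': array([ 1.004,  0.053,  1.614,  0.   ,  1.476, -0.119]), 'dq': array([ 0.002, -0.001, -0.004, -0.   ,  0.001, -0.002]), 'effort': array([  0.   , -39.49 , -37.136,  -0.   ,   0.004,   0.   ]), 'tool_pos': array([0.27 , 0.563, 0.23 ]), 'tool_rot': array([-0.697, -3.063,  0.003]), 'contact_force': array([-0.622,  0.02 ,  0.139]), 'wrist_torque': array([-0.018,  0.033, -0.003]), 'grip_force': 0.0, 'opening': 0.08543064640507456}
{'camera_matrix': array([[354.05 ,   0.   , 320.078],
       [  0.   , 354.05 , 231.732],
       [  0.   ,   0.   ,   1.   ]]), 'k1': -0.0638474265780573, 'T_tool_cam': array([[ 0.   , -0.95 , -0.311,  0.08 ],
       [ 1.   , -0.   ,  0.001, -0.   ],
       [-0.001, -0.311,  0.95 , -0.143],
       [ 0.   ,  0.   ,  0.   ,  1.   ]])}
```

View pics/top1.png

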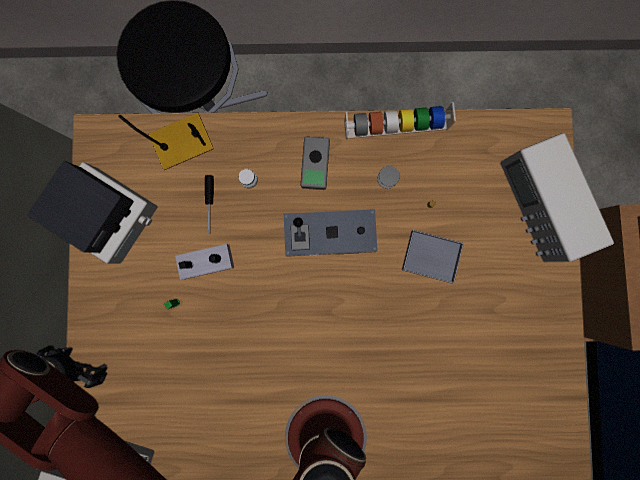

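View pics/scene1.png

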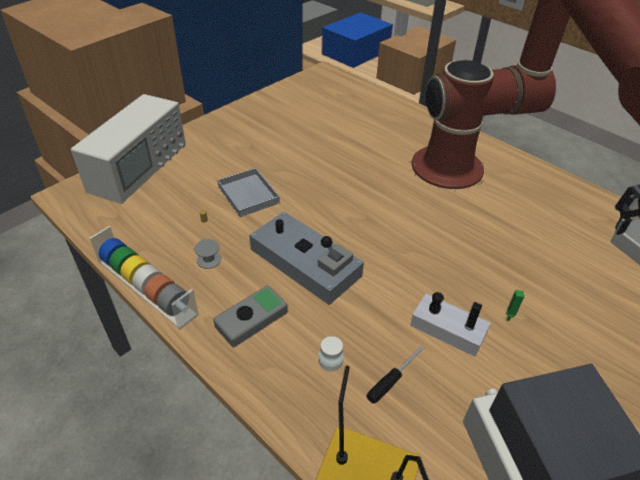

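The top view shows the box at (330,232), with the lever ball at (298,223), the flat plug at (332,232) and the round plug at (361,230). The rack is at (204,262) and the tray at (432,257).

Possible mix-ups, by top pixel:
- **Probe:** the square black body at (185,265), not the waisted round punch at (215,258) or the green look-alike at (172,303).
- **Plug:** the tall round head at (361,230), not the flat cap at (332,232) or the standoff at (431,204).

Run:
```python
from h import *
np.set_printoptions(precision=4,suppress=True)
S={n:load(n+"1") for n in("top","scene")}
# approx world xy regions from top pixels
ct=S["top"][0]
reg={"box":((330,232),.05,.16),"rack":((204,262),.04,.10),"tray":((432,257),.01,.11)}
for k,(uv,z,r) in reg.items():
    p0=plane(ct,[uv],z)[0]; print(k,p0)
    for n,(c,im,d) in S.items():
        P=pts(c,d); near=np.hypot(P[...,0]-p0[0],P[...,1]-p0[1])<r
        if k!="tray": m=near&(abs(P[...,2]-z)<.006)
        else: m=near&(P[...,2]<.035)&(P[...,2]>.015)
        q=P[m]; 
        rect=cv2.minAreaRect(q[:,:2].astype(np.float32)*1000)
        print("  ",n,m.sum(),np.median(q[:,2]),rect)
# dark blobs above heights
for nm,uv,z,zlo,r in(("plug",(361,230),.08,.068,.03),("ball",(298,223),.142,.125,.04),("probe",(185,265),.105,.09,.04),("punch",(215,258),.09,.08,.03),("flat",(332,232),.06,.0565,.03)):
    p0=plane(ct,[uv],z)[0]; 
    for n,(c,im,d) in S.items():
        P=pts(c,d); m=(np.hypot(P[...,0]-p0[0],P[...,1]-p0[1])<r)&(P[...,2]>zlo)&(im.max(2)<90)
        if m.sum()<3: print(nm,n,"none");continue
        q=P[m];v,u=np.nonzero(m)
        print(nm,n,m.sum(),"c",u.mean(),v.mean(),q.mean(0),"min",q.min(0),"max",q.max(0))
big=cv2.resize(S["scene"][1][270:360,395:535,::-1],None,fx=5,fy=5,interpolation=cv2.INTER_CUBIC)
cv2.imwrite("pics/crop1.png",big)
```

```text
box [ 0.58   -0.0201  0.05  ]
   top 3136 0.049621407547519314 ((579.2988891601562, -19.859725952148438), (120.21484375, 260.4130554199219), 2.1777570247650146)
   scene 3156 0.04987096508789007 ((581.8648681640625, -19.18292236328125), (125.53870391845703, 263.1922607421875), 1.8025814294815063)
rack [0.4995 0.3386 0.04  ]
   top 1113 0.03960518248823952 ((500.8526611328125, 341.51629638671875), (70.29712677001953, 151.1485137939453), 12.30714225769043)
   scene 1669 0.039769817779899186 ((501.946044921875, 342.87994384765625), (75.48404693603516, 150.7606201171875), 11.882020950317383)
tray [ 0.5067 -0.3156  0.01  ]
   top 272 0.023484229620990837 ((508.396240234375, -315.493408203125), (152.19110107421875, 120.1312026977539), 74.5965576171875)
   scene 440 0.021640069825205388 ((509.62152099609375, -311.93572998046875), (156.53448486328125, 121.54981231689453), 75.05068969726562)
plug top 45 c 360.55555555555554 230.06666666666666 [ 0.5822 -0.1039  0.0812] min [ 0.5738 -0.1134  0.073 ] max [ 0.5911 -0.0947  0.0867]
plug scene 63 c 278.6825396825397 223.4126984126984 [ 0.5864 -0.10
[... 402 characters left out ...]
3701 0.0904] max [0.5024 0.3911 0.1137]
probe scene 110 c 475.55454545454546 308.7 [0.4976 0.3835 0.1047] min [0.4846 0.3726 0.09  ] max [0.505  0.3923 0.1133]
punch top 66 c 212.93939393939394 258.1515151515151 [0.5094 0.3015 0.0895] min [0.4988 0.2907 0.0825] max [0.5209 0.314  0.0962]
punch scene 101 c 437.25742574257424 297.28712871287127 [0.5144 0.3055 0.0885] min [0.5013 0.2935 0.0802] max [0.5238 0.3163 0.094 ]
flat top 105 c 331.87619047619046 232.11428571428573 [ 0.5789 -0.0252  0.0602] min [ 0.565  -0.0398  0.0567] max [ 0.5936 -0.0088  0.0659]
flat scene 134 c 302.8880597014925 244.52238805970148 [ 0.5824 -0.0226  0.0598] min [ 0.5636 -0.039   0.0566] max [ 0.599  -0.0068  0.0641]
```

View pics/crop1.png

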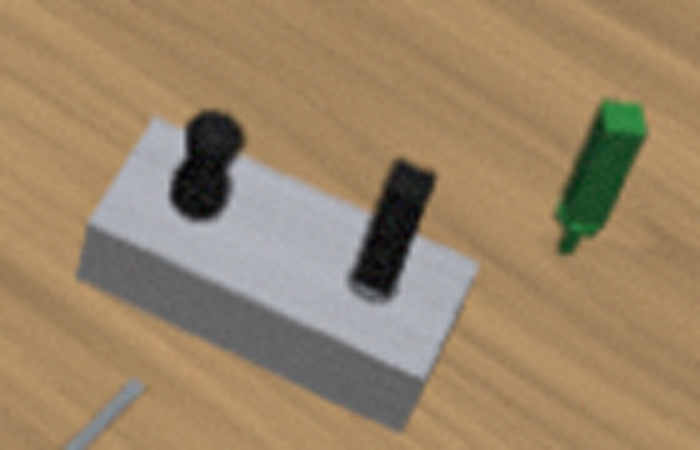

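In the crop, the punch is at (205,165) with a round waisted handle and the probe is at (395,230), square above a collar. The green look-alike at (600,170) stands apart from the rack. Next I'll turn the tool to the box's yaw, shut the fingers and travel behind the lever.

Call:
jog_arm:
  plan:
    - [0,0,0,0,0,-0.155,-1]
    - [0,0,0,0,0,-0.155,-1]
    - [0,0,0,0,0,-0.155,-1]
    - [0,0,0,0,0,-0.155,-1]
    - [-0.68,-0.98,0,0,0,0,-1]
    - [-0.68,-0.98,0,0,0,0,-1]
    - [-0.68,-0.98,0,0,0,0,-1]
    - [-0.68,-0.98,0,0,0,0,-1]

```text
t: 0.9
tool_pos: [0.3282, 0.4862, 0.2306]
tool_rot: [0.062, -3.14, 0.001]
contact_force: [1.2, -0.3, -0.1]
opening: 0.0003
grip_force: 0.0
```

Call:
jog_arm:
  plan:
    - [-0.68,-0.98,0,0,0,0,-1]
    - [-0.68,-0.98,0,0,0,0,-1]
    - [-0.68,-0.98,0,0,0,0,-1]
    - [-0.68,-0.98,0,0,0,0,-1]
    - [-0.68,-0.98,0,0,0,0,-1]
    - [-0.68,-0.98,0,0,0,0,-1]
    - [-0.68,-0.98,0,0,0,0,-1]
    - [-0.68,-0.98,0,0,0,0,-1]

```text
t: 1.7
tool_pos: [0.4431, 0.3337, 0.2307]
tool_rot: [0.062, -3.14, 0.001]
contact_force: [0.5, -0.4, -0.2]
opening: -0.0
grip_force: 0.0
```

Call:
jog_arm:
  plan:
    - [-0.68,-0.98,0,0,0,0,-1]
    - [-0.68,-0.98,0,0,0,0,-1]
    - [-0.68,-0.98,0,0,0,0,-1]
    - [-0.68,-0.98,0,0,0,0,-1]
    - [-0.68,-0.98,0,0,0,0,-1]
    - [-0.68,-0.98,0,0,0,0,-1]
    - [-0.68,-0.98,0,0,0,0,-1]
    - [-0.68,-0.98,0,0,0,0,-1]

```text
t: 2.5
tool_pos: [0.5579, 0.1814, 0.2306]
tool_rot: [0.061, -3.14, 0.0]
contact_force: [-0.1, 0.7, -0.4]
opening: -0.0001
grip_force: 0.0
```

Call:
jog_arm:
  plan:
    - [-0.68,-0.98,0,0,0,0,-1]
    - [-0.68,-0.98,0,0,0,0,-1]
    - [-0.68,-0.98,0,0,0,0,-1]
    - [-0.68,-0.98,0,0,0,0,-1]
    - [-0.68,-0.98,0,0,0,0,-1]
    - [-0.68,-0.98,0,0,0,0,-1]
    - [0,0,0,0,0,0,-1]
    - [0,0,0,0,0,0,-1]

```text
t: 3.3
tool_pos: [0.6436, 0.0678, 0.2306]
tool_rot: [0.06, -3.14, -0.001]
contact_force: [-0.4, 0.8, -0.5]
opening: -0.0001
grip_force: 0.0
```

Call:
jog_arm:
  plan:
    - [0,0,1,0,0,0,-1]
    - [0,0,1,0,0,0,-1]
    - [0,0,1,0,0,0,-1]
    - [0,0,1,0,0,0,-1]
    - [0,0,1,0,0,0,-1]
    - [0,0,0,0,0,0,-1]

```text
t: 3.9
tool_pos: [0.6407, 0.069, 0.1273]
tool_rot: [0.063, -3.134, -0.001]
contact_force: [-0.6, -0.6, -0.5]
opening: -0.0001
grip_force: 0.0
```

Call:
jog_arm:
  plan:
    - [0.5,0,0,0,0,0,-1]
    - [0.5,0,0,0,0,0,-1]
    - [0.5,0,0,0,0,0,-1]
    - [0.5,0,0,0,0,0,-1]
    - [0.5,0,0,0,0,0,-1]
    - [0.5,0,0,0,0,0,-1]
    - [0.5,0,0,0,0,0,-1]
    - [0.4,0,0,0,0,0,-1]

```text
t: 4.7
tool_pos: [0.5647, 0.0649, 0.1309]
tool_rot: [0.061, -3.14, -0.0]
contact_force: [0.5, -0.1, 0.1]
opening: -0.0006
grip_force: 0.5
```

Run:
```python
from h import *
np.set_printoptions(precision=4,suppress=True)
o=ctrl.get_obs();print(o['tool_pos'],o['contact_force'])
c,im,d=shot("scene","scene2"); cv2.imwrite("pics/crop2.png",cv2.resize(im[170:310,210:390,::-1],None,fx=4,fy=4,interpolation=cv2.INTER_CUBIC))
```

```text
[0.5647 0.0649 0.1309] [ 0.4873 -0.086   0.1333]
```

View pics/crop2.png

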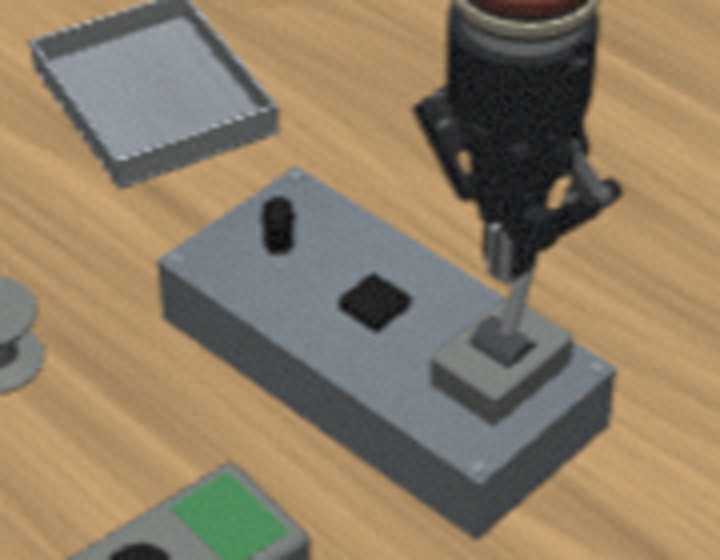

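The crop shows the fingers at (510,255) against the lever, with the rod leaning towards the robot at (517,300). I'll push gently on to the stop.

Call:
jog_arm:
  plan:
    - [0.2,0,0,0,0,0,-1]
    - [0.2,0,0,0,0,0,-1]
    - [0.1,0,0,0,0,0,-1]
    - [0,0,0,0,0,0,-1]

```text
t: 5.15
tool_pos: [0.5557, 0.0645, 0.1312]
tool_rot: [0.061, -3.14, 0.0]
contact_force: [-0.5, -0.0, -0.2]
opening: 0.0004
grip_force: 0.0
```

Call:
jog_arm:
  plan:
    - [0.1,0,0,0,0,0,-1]
    - [0.1,0,0,0,0,0,-1]
    - [0,0,0,0,0,0,-1]

```text
t: 5.45
tool_pos: [0.552, 0.0644, 0.1314]
tool_rot: [-0.061, 3.141, -0.0]
contact_force: [1.4, 0.2, -1.1]
opening: 0.0
grip_force: 0.6
```

Call:
jog_arm:
  plan:
    - [0.1,0,0,0,0,0,-1]
    - [0.1,0,0,0,0,0,-1]
    - [0,0,0,0,0,0,-1]

```text
t: 5.75
tool_pos: [0.5515, 0.0643, 0.1317]
tool_rot: [-0.061, 3.13, 0.001]
contact_force: [15.4, 1.7, -9.5]
opening: -0.0
grip_force: 7.5
```

Call:
jog_arm:
  plan:
    - [0.1,0,0,0,0,0,-1]
    - [0.1,0,0,0,0,0,-1]
    - [0,0,0,0,0,0,-1]

```text
t: 6.05
tool_pos: [0.5512, 0.0643, 0.1319]
tool_rot: [-0.06, 3.119, 0.001]
contact_force: [29.3, 2.7, -19.2]
opening: 0.0004
grip_force: 14.6
```

The lever is at its stop, with 29 N against it. I'll back off, rise, and go above the round plug to look.

Call:
jog_arm:
  plan:
    - [-0.5,0,0,0,0,0,-1]
    - [-0.5,0,0,0,0,0,-1]
    - [-0.5,0,-0.5,0,0,0,-1]
    - [0,0,-1,0,0,0,0.1]
    - [0,0,-1,0,0,0,0.1]
    - [0,-1,-1,0,0,0,0.1]
    - [0,-1,0,0,0,0,0.1]
    - [0,-1,0,0,0,0,0.1]

```text
t: 6.85
tool_pos: [0.5767, 0.0047, 0.2026]
tool_rot: [-0.062, 3.14, -0.0]
contact_force: [-0.0, 0.4, 0.4]
opening: 0.0471
grip_force: 0.0
```

Call:
jog_arm:
  plan:
    - [0,-1,0,0,0,0,0.1]
    - [0,-1,0,0,0,0,0.1]
    - [0,-1,0,0,0,0,0.1]
    - [0,-1,0,0,0,0,0.1]
    - [0,-1,0,0,0,0,0.1]
    - [0,-0.45,0,0,0,0,0.1]
    - [0,0,0,0,0,0,0.1]
    - [0,0,0,0,0,0,0.1]

```text
t: 7.65
tool_pos: [0.5805, -0.1031, 0.2012]
tool_rot: [0.062, -3.14, -0.001]
contact_force: [0.4, 0.0, -0.1]
opening: 0.0467
grip_force: 0.0
```

Run:
```python
from h import *
np.set_printoptions(precision=4,suppress=True)
o=ctrl.get_obs();print(o['tool_pos'],o['tool_rot'],o['contact_force'],o['opening'])
c,im,d=shot("wrist","w1"); shot("top","top2")
P=pts(c,d)
for z0,z1,xy,r in((.068,.09,(.583,-.104),.03),(.12,.17,(.53,.066),.05)):
    m=(np.hypot(P[...,0]-xy[0],P[...,1]-xy[1])<r)&(P[...,2]>z0)&(P[...,2]<z1)
    q=P[m]; 
    if len(q):print(len(q),q.mean(0),q.min(0),q.max(0))
print(proj(c,[[.583,-.1045,.082],[.53,.066,.142]]))
```

```text
[ 0.5805 -0.1031  0.2012] [ 0.0616 -3.1404 -0.001 ] [ 0.3686  0.0112 -0.0784] 0.04665942760378222
588 [ 0.5807 -0.1039  0.0807] [ 0.5718 -0.1139  0.068 ] [ 0.5917 -0.0938  0.0844]
1934 [0.5281 0.0585 0.1471] [0.515  0.0495 0.12  ] [0.5455 0.0728 0.1577]
[[317.6287 227.8976]
 [603.2005 184.6893]]
```

View pics/w1.png

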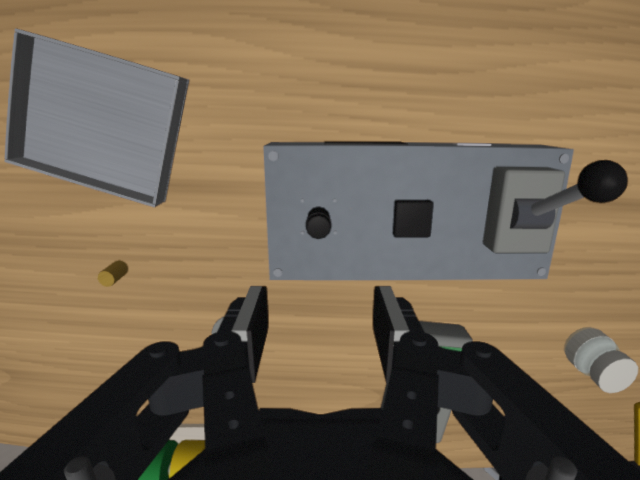

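The wrist view shows the plug at (318,222), under the tool. The lever ball is at (603,182), where fully off predicts it, so I'll descend and grasp.

Call:
jog_arm:
  plan:
    - [-0.05,-0.03,1,0,0,0,0.1]
    - [0,0,1,0,0,0,0.1]
    - [0,0,1,0,0,0,0.1]
    - [0,0,1,0,0,0,0.1]
    - [0,0,1,0,0,0,0.1]
    - [0,0,1,0,0,0,0.1]
    - [0,0,0.8,0,0,0,0.1]
    - [0,0,0.4,0,0,0,0.1]

```text
t: 8.55
tool_pos: [0.5806, -0.1033, 0.0554]
tool_rot: [0.063, -3.138, -0.001]
contact_force: [-0.6, 0.9, -0.1]
opening: 0.0471
grip_force: 0.0
```

Call:
jog_arm:
  plan:
    - [0,0,0,0,0,0,-1]
    - [0,0,0,0,0,0,-1]
    - [0,0,0,0,0,0,-1]
    - [0,0,0,0,0,0,-1]
    - [0,0,0,0,0,0,-1]
    - [0,0,0,0,0,0,-1]
  grip_force: 40

```text
t: 9.15
tool_pos: [0.582, -0.1044, 0.0581]
tool_rot: [-0.061, 3.14, -0.001]
contact_force: [0.0, -0.3, 2.5]
opening: 0.0188
grip_force: 39.2
```

Call:
jog_arm:
  plan:
    - [0,0,-0.5,0,0,0,-1]
    - [0,0,-0.5,0,0,0,-1]
    - [0,0,-1,0,0,0,-1]
    - [0,0,-1,0,0,0,-1]
    - [0,0,-1,0,0,0,-1]
    - [0.4,-1,0,0,0,0,-1]
    - [0.4,-1,0,0,0,0,-1]
    - [0.4,-1,0,0,0,0,-1]

```text
t: 9.95
tool_pos: [0.56, -0.1656, 0.1388]
tool_rot: [-0.062, 3.14, -0.001]
contact_force: [0.7, 0.4, -0.3]
opening: 0.0181
grip_force: 39.3
```

Call:
jog_arm:
  plan:
    - [0.4,-1,0,0,0,0,-1]
    - [0.4,-1,0,0,0,0,-1]
    - [0.4,-1,0,0,0,0,-1]
    - [0.4,-1,0,0,0,0,-1]
    - [0.4,-1,0,0,0,0,-1]
    - [0.4,-1,0,0,0,0,-1]
    - [0.4,-1,0,0,0,0,-1]
    - [0,-0.3,0,0,0,0,-1]

```text
t: 10.75
tool_pos: [0.5092, -0.3148, 0.1384]
tool_rot: [-0.058, 3.141, -0.001]
contact_force: [-0.5, 0.3, 0.2]
opening: 0.0185
grip_force: 39.3
```

Run:
```python
from h import *
np.set_printoptions(precision=4,suppress=True)
o=ctrl.get_obs();print(o['tool_pos'],o['tool_rot'],o['contact_force'],o['opening'],o['grip_force'])
c,im,d=shot("wrist","w2")
```

```text
[ 0.5092 -0.3148  0.1384] [-0.0581  3.1405 -0.0013] [-0.5474  0.3177  0.1861] 0.01845710335759776 39.283121824264526
```

View pics/w2.png

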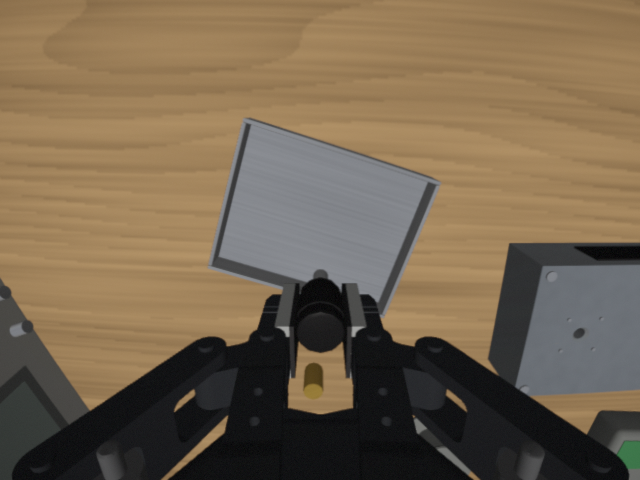

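The plug is held at (320,310) over the tray, and the open terminal shows at (579,333). Lower and release.

Call:
jog_arm:
  plan:
    - [0,0,1,0,0,0,-1]
    - [0,0,1,0,0,0,-1]
    - [0,0,1,0,0,0,-1]
    - [0,0,1,0,0,0,-1]
    - [0,0,0.5,0,0,0,-1]
    - [0,0,0.4,0,0,0,-1]
    - [0,0,0,0,0,0,-1]
    - [0,0,0,0,0,0,-1]

```text
t: 11.6
tool_pos: [0.5103, -0.3133, 0.0402]
tool_rot: [-0.062, 3.14, -0.001]
contact_force: [-0.4, 0.5, -0.0]
opening: 0.0187
grip_force: 39.3
```

Call:
jog_arm:
  plan:
    - [0,0,0,0,0,0,0.1]
    - [0,0,0,0,0,0,0.1]
    - [0,0,0,0,0,0,0.1]
    - [0,0,0,0,0,0,0.1]
    - [0,0,-1,0,0,0,0.1]
    - [0,0,-1,0,0,0,0.1]
    - [0,0,-1,0,0,0,0.1]
    - [0,0,-1,0,0,0,0.1]

```text
t: 12.4
tool_pos: [0.5096, -0.3131, 0.1201]
tool_rot: [0.061, -3.141, -0.0]
contact_force: [0.6, 0.3, 0.1]
opening: 0.0475
grip_force: 0.0
```

Call:
jog_arm:
  plan:
    - [0,0,-1,0,0,0,0.1]
    - [0,0,-1,0,0,0,0.1]
    - [0,0,-1,0,0,0,0.1]
    - [0,0,-1,0,0,0,0.1]
    - [0,0,-1,0,0,0,0.1]

```text
t: 12.9
tool_pos: [0.5096, -0.3131, 0.2202]
tool_rot: [-0.061, 3.141, -0.0]
contact_force: [0.6, -0.8, -0.6]
opening: 0.0474
grip_force: 0.0
```

Run:
```python
from h import *
np.set_printoptions(precision=4,suppress=True)
o=ctrl.get_obs();print(o['tool_pos'],o['tool_rot'])
c,im,d=shot("wrist","w3")
c2,i2,_=load("w2")
def hole(c,im,p):
    u,v=proj(c,[p])[0].astype(int); g=im[max(v-12,0):v+13,max(u-12,0):u+13].max(2)
    m=(g<60).astype(np.uint8); n,l,s,ce=cv2.connectedComponentsWithStats(m)
    k=[(s[i,4],ce[i]+[max(u-12,0),max(v-12,0)]) for i in range(1,n)]
    k.sort(key=lambda a:-a[0]); return k[0] if k else (0,None)
for cc,i in((c2,i2),(c,im)):
    a,uv=hole(cc,i,[.583,-.104,.05]); print(a,uv, plane(cc,[uv],.05) if a else "")
tp=plane(c2,[(579,333)],.05); print(tp)
# plug in tray
P=pts(c,d); m=(np.hypot(P[...,0]-.509,P[...,1]+.314)<.09)&(im.max(2)<50)&(P[...,2]<.06)
q=P[m]; print(len(q),q.mean(0),q.min(0),q.max(0))
```

```text
[ 0.5096 -0.3131  0.2202] [-0.0614  3.1409 -0.0001]
45 [579.6667 332.    ] [[ 0.581  -0.1053  0.05  ]]
20 [525.35 286.9 ] [[ 0.5823 -0.1031  0.05  ]]
[[ 0.5819 -0.1056  0.05  ]]
411 [ 0.5089 -0.3133  0.0565] [ 0.5004 -0.3228  0.0363] [ 0.5203 -0.3038  0.06  ]
```

View pics/w3.png

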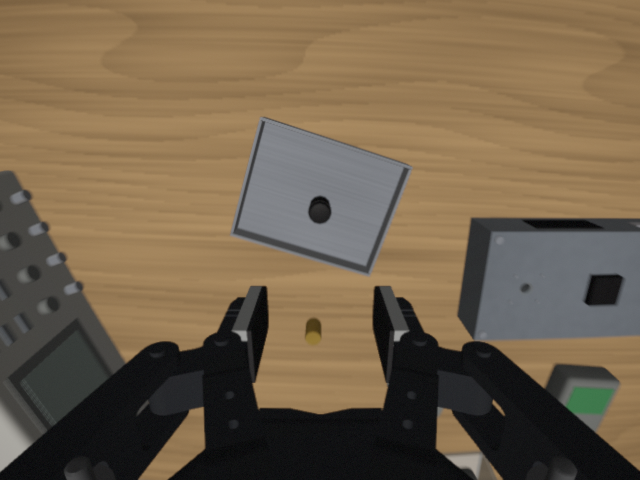

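The plug stands in the tray at (319,208) and the terminal is open at (525,287). Next I'll travel to the rack above the lever's height and turn 10° to the rack's yaw.

Call:
jog_arm:
  plan:
    - [-0.5,1,0,0,0,0,0.1]
    - [0,1,0,0,0,0,0.1]
    - [0,1,0,0,0,0,0.1]
    - [0,1,0,0,0,0,0.1]
    - [0,1,0,0,0,0,0.1]
    - [0,1,0,0,0,0,0.1]
    - [0,1,0,0,0,0,0.1]
    - [0,1,0,0,0,0,0.1]

```text
t: 13.75
tool_pos: [0.5127, -0.1509, 0.2188]
tool_rot: [0.062, -3.14, -0.0]
contact_force: [0.8, -0.8, -0.1]
opening: 0.0468
grip_force: 0.0
```

Call:
jog_arm:
  plan:
    - [0,1,0,0,0,0,0.1]
    - [0,1,0,0,0,0,0.1]
    - [0,1,0,0,0,0,0.1]
    - [0,1,0,0,0,0,0.1]
    - [0,1,0,0,0,0,0.1]
    - [0,1,0,0,0,0,0.1]
    - [0,1,0,0,0,0,0.1]
    - [0,1,0,0,0,0,0.1]

```text
t: 14.55
tool_pos: [0.5062, 0.0087, 0.2188]
tool_rot: [0.063, -3.14, 0.0]
contact_force: [-0.6, 0.8, -0.2]
opening: 0.047
grip_force: 0.0
```

Call:
jog_arm:
  plan:
    - [0,1,0,0,0,0,0.1]
    - [0,1,0,0,0,0,0.1]
    - [0,1,0,0,0,0,0.1]
    - [0,1,0,0,0,0,0.1]
    - [0,1,0,0,0,0,0.1]
    - [0,1,0,0,0,0,0.1]
    - [0,1,0,0,0,0,0.1]
    - [0,1,0,0,0,0,0.1]

```text
t: 15.35
tool_pos: [0.4997, 0.1683, 0.2188]
tool_rot: [0.063, -3.14, 0.0]
contact_force: [-0.6, -1.1, -0.2]
opening: 0.0468
grip_force: 0.0
```

Call:
jog_arm:
  plan:
    - [0,1,0,0,0,0,0.1]
    - [0,1,0,0,0,0,0.1]
    - [0,1,0,0,0,0,0.1]
    - [0,1,0,0,0,0,0.1]
    - [0,1,0,0,0,0,0.1]
    - [0,1,0,0,0,0,0.1]
    - [0,1,0,0,0,0,0.1]
    - [0,1,0,0,0,0,0.1]

```text
t: 16.15
tool_pos: [0.4932, 0.328, 0.2189]
tool_rot: [0.063, -3.14, 0.001]
contact_force: [-0.2, 0.3, -0.6]
opening: 0.047
grip_force: 0.0
```

Call:
jog_arm:
  plan:
    - [0,1,0,0,0,0,0.1]
    - [0,1,0,0,0,0,0.1]
    - [0,0.7,0,0,0,0,0.1]
    - [0,0,0,0,0,-0.11,0.1]
    - [0,0,0,0,0,-0.11,0.1]
    - [0,0,0,0,0,0,0.1]
    - [0,0,0,0,0,0,0.1]

```text
t: 16.85
tool_pos: [0.4923, 0.3808, 0.2192]
tool_rot: [0.33, -3.124, 0.0]
contact_force: [0.0, -0.2, -0.2]
opening: 0.047
grip_force: 0.0
```

Run:
```python
from h import *
np.set_printoptions(precision=4,suppress=True)
o=ctrl.get_obs();print(o['tool_pos'],o['tool_rot'])
c,im,d=shot("wrist","w4"); ct,it,dt=shot("top","top3")
P=pts(c,d); 
def near(P,im,zl,zh): return (np.hypot(P[...,0]-.493,P[...,1]-.381)<.035)&(P[...,2]>zl)&(P[...,2]<zh)
m=near(P,im,.09,.13); q=P[m]; print("z pct",np.percentile(q[:,2],[5,50,95]))
zt=np.median(q[q[:,2]>.103][:,2]); m=near(P,im,zt-.003,zt+.004); q=P[m]
print(m.sum(),q.mean(0),cv2.minAreaRect(q[:,:2].astype(np.float32)*1000))
v,u=np.nonzero(m); uv=(u.mean(),v.mean())
Pt=pts(ct,dt); mt=near(Pt,it,.103,.12); v,u=np.nonzero(mt); print(uv,(u.mean(),v.mean()),mt.sum(),cross(c,uv,ct,(u.mean(),v.mean())), plane(c,[uv],.109))
# hole in top view
for cc,i in((ct,it),):
    u,v=proj(cc,[[.582,-.1045,.05]])[0]; print("hole pred",u,v); print(i[int(v)-3:int(v)+5,int(u)-3:int(u)+5].max(2))
cv2.imwrite("pics/crop4.png",cv2.resize(im[120:330,180:460,::-1],None,fx=2.5,fy=2.5))
```

```text
[0.4923 0.3808 0.2192] [ 0.3297 -3.1241  0.0003]
z pct [0.0946 0.1097 0.1112]
542 [0.4912 0.3815 0.1099] ((491.825439453125, 381.70343017578125), (18.663393020629883, 17.84383201599121), 15.1661376953125)
(np.float64(320.71955719557195), np.float64(227.30442804428046)) (np.float64(183.0), np.float64(266.0)) 23 (array([0.4903, 0.3798, 0.1077]), np.float64(0.004698488000801611)) [[0.4914 0.3815 0.109 ]]
hole pred 359.8416411838672 230.9475946450881
[[104  95 102 103 105 109 104 104]
 [ 98  97 106  98  95 103  98 103]
 [100  96 100  76  68  76 106 101]
 [105 106  97  84  61  18  93 106]
 [102 102  98 104 107  47  79 107]
 [ 99 104  91  99  97  78 102  99]
 [100 103 102 100  99 102 102 103]
 [107 100 102 101 107 104  99  98]]
```

View pics/crop4.png

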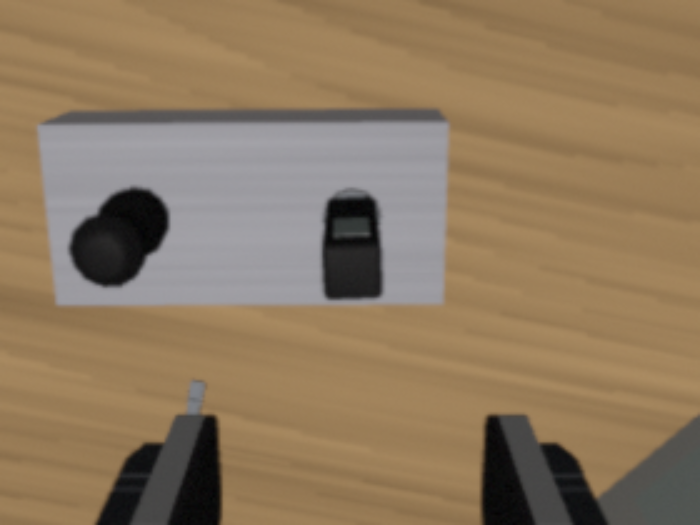

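The crop shows the probe square to the fingers at (352,245), with the punch at (120,235). I'll descend and grip.

Call:
jog_arm:
  plan:
    - [0.03,0.05,1,0,0,0,0.1]
    - [0,0,1,0,0,0,0.1]
    - [0,0,1,0,0,0,0.1]
    - [0,0,1,0,0,0,0.1]
    - [0,0,1,0,0,0,0.1]
    - [0,0,1,0,0,0,0.1]
    - [0,0,1,0,0,0,0.1]
    - [0,0,0.6,0,0,0,0.1]

```text
t: 17.75
tool_pos: [0.4909, 0.3809, 0.0654]
tool_rot: [0.33, -3.122, 0.002]
contact_force: [-0.5, -0.2, 0.7]
opening: 0.0471
grip_force: 0.0
```

Call:
jog_arm:
  plan:
    - [0,0,0.5,0,0,0,0.1]
    - [0,0,0,0,0,0,0.1]
    - [0,0,0,0,0,0,-1]
    - [0,0,0,0,0,0,-1]
    - [0,0,0,0,0,0,-1]
    - [0,0,0,0,0,0,-1]
    - [0,0,0,0,0,0,-1]
    - [0,0,0,0,0,0,-1]
  grip_force: 60

```text
t: 18.55
tool_pos: [0.4926, 0.3821, 0.0587]
tool_rot: [-0.332, 3.122, 0.002]
contact_force: [-1.2, -0.7, 4.7]
opening: 0.0169
grip_force: 59.0
```

Call:
jog_arm:
  plan:
    - [0,0,-0.5,0,0,0,-1]
    - [0,0,-1,0,0,0,-1]
    - [0,0,-1,0,0,0,-1]
    - [0,0,-1,0,0,0,-1]
    - [0,0,-1,0,0,0,-1]
    - [0,0,-1,0,0,0,-1]
    - [0,0,-1,0,0,0.11,-1]
    - [0,0,-1,0,0,0.11,-1]

```text
t: 19.35
tool_pos: [0.4911, 0.3812, 0.2077]
tool_rot: [0.056, -3.14, 0.001]
contact_force: [0.6, -0.1, -1.1]
opening: 0.017
grip_force: 59.4
```

Call:
jog_arm:
  plan:
    - [-0.14,-0.98,-1,0,0,0,-1]
    - [-0.14,-0.98,0,0,0,0,-1]
    - [-0.14,-0.98,0,0,0,0,-1]
    - [-0.14,-0.98,0,0,0,0,-1]
    - [-0.14,-0.98,0,0,0,0,-1]
    - [-0.14,-0.98,0,0,0,0,-1]
    - [-0.14,-0.98,0,0,0,0,-1]
    - [-0.14,-0.98,0,0,0,0,-1]

```text
t: 20.15
tool_pos: [0.5196, 0.2248, 0.2269]
tool_rot: [0.062, -3.139, 0.001]
contact_force: [-0.4, -0.1, -0.9]
opening: 0.017
grip_force: 59.4
```

Call:
jog_arm:
  plan:
    - [-0.14,-0.98,0,0,0,0,-1]
    - [-0.14,-0.98,0,0,0,0,-1]
    - [-0.14,-0.98,0,0,0,0,-1]
    - [-0.14,-0.98,0,0,0,0,-1]
    - [-0.14,-0.98,0,0,0,0,-1]
    - [-0.14,-0.98,0,0,0,0,-1]
    - [-0.14,-0.98,0,0,0,0,-1]
    - [-0.14,-0.98,0,0,0,0,-1]

```text
t: 20.95
tool_pos: [0.5481, 0.0692, 0.2269]
tool_rot: [0.061, -3.139, -0.0]
contact_force: [0.1, 0.0, -0.4]
opening: 0.0171
grip_force: 59.4
```

Call:
jog_arm:
  plan:
    - [-0.14,-0.98,0,0,0,0,-1]
    - [-0.14,-0.98,0,0,0,0,-1]
    - [-0.14,-0.98,0,0,0,0,-1]
    - [-0.14,-0.98,0,0,0,0,-1]
    - [-0.14,-0.98,0,0,0,0,-1]
    - [-0.14,-0.98,0,0,0,0,-1]
    - [-0.14,-0.98,0,0,0,0,-1]
    - [-0.14,-0.98,0,0,0,0,-1]

```text
t: 21.75
tool_pos: [0.5767, -0.0864, 0.2269]
tool_rot: [0.061, -3.139, -0.001]
contact_force: [-0.1, -0.1, -0.1]
opening: 0.0174
grip_force: 59.4
```

Call:
jog_arm:
  plan:
    - [-0.2,-0.9,0,0,0,0,-1]
    - [0,0,1,0,0,0,-1]
    - [0,0,1,0,0,0,-1]
    - [0,0,1,0,0,0,-1]
    - [0,0,1,0,0,0,-1]
    - [0,0,1,0,0,0,-1]
    - [0,0,0.8,0,0,0,-1]
    - [0,0,0,0,0,0,-1]

```text
t: 22.55
tool_pos: [0.5799, -0.1031, 0.108]
tool_rot: [0.061, -3.135, -0.003]
contact_force: [-0.3, -0.3, -0.7]
opening: 0.0175
grip_force: 59.3
```

Run:
```python
from h import *
np.set_printoptions(precision=4,suppress=True)
o=ctrl.get_obs();print(o['tool_pos'],o['tool_rot'])
c,im,d=shot("wrist","w5"); a=cv2.resize(im[170:330,240:400,::-1],None,fx=3.5,fy=3.5,interpolation=cv2.INTER_CUBIC)
c2,i2,d2=shot("scene","scene5"); p=o['tool_pos']; u,v=proj(c2,[[p[0],p[1],.065]])[0].astype(int); print(u,v)
b=cv2.resize(i2[v-20:v+20,u-8-0:u+8,::-1],(224,560),interpolation=cv2.INTER_CUBIC)
print(proj(c,[[.582,-.1045,.05],[p[0],p[1],p[2]-.043]]),proj(c2,[[.582,-.1045,.05],[p[0],p[1],p[2]-.043]]))
cv2.imwrite("pics/crop5.png",np.hstack([a,b]))
```

```text
[ 0.5799 -0.1031  0.108 ] [ 0.0613 -3.1351 -0.0031]
280 225
[[317.0443 257.857 ]
 [319.4443 264.3515]] [[279.4575 230.5763]
 [280.2897 225.9108]]
```

View pics/crop5.png

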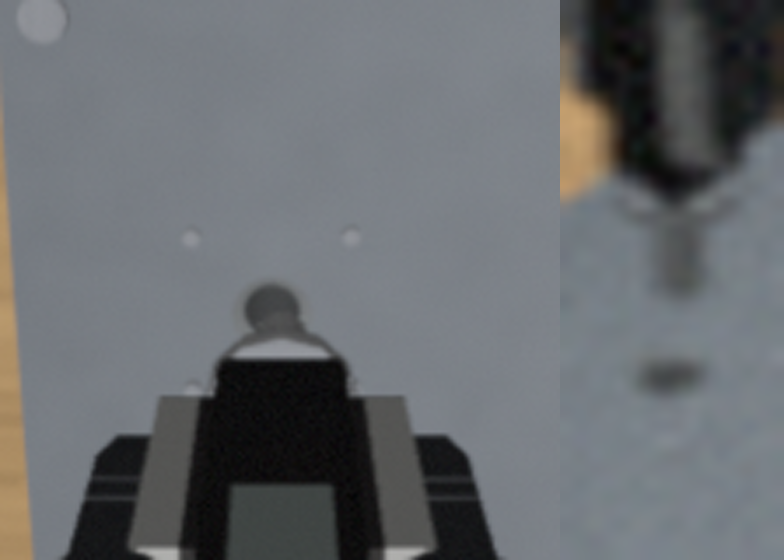

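The left half shows the terminal at crop (272,308) and the held probe's collar rim, topmost at (281,333). I'll work out the offset of probe to hole in the tool frame, which takes the pose noise out.

Run:
```python
from h import *
np.set_printoptions(precision=4,suppress=True)
print(np.array([ctrl.get_obs()['tool_pos'] for _ in range(3)]))
c,im,d=load("w5"); i=ctrl.camera_info("wrist"); ct=(c[0],c[1],np.array(i["T_tool_cam"]))
f=lambda x,y:(240+(x+.5)/3.5-.5,170+(y+.5)/3.5-.5)
g=im.max(2).astype(int); print(g[250:270,312:330])
print("hole",[plane(ct,[f(272,308)],h) for h in(.056,.058,.060)])
print("collar front",[plane(ct,[f(281,v)],.0187) for v in (330,333,336)])
print("body sides",plane(ct,[f(217,400),f(345,400)],.0))
```

```text
[[ 0.582  -0.1037  0.1114]
 [ 0.582  -0.1037  0.1114]
 [ 0.582  -0.1037  0.1114]]
[[128 125 121 118 117 115 115 119 121 124 129 131 134 136 135 136 135 135]
 [118 114 106  99  94  93  94  99 107 114 119 125 130 132 135 135 136 135]
 [107  94  84  78  77  76  77  79  86  92 104 115 123 128 132 135 136 134]
 [ 86  75  68  68  71  70  70  72  72  75  85 100 116 123 127 133 135 134]
 [ 70  65  66  68  68  71  71  70  73  72  73  84 104 118 124 129 133 135]
 [ 62  65  66  67  70  71  71  71  70  69  70  74  90 112 123 128 132 134]
 [ 62  65  67  69  70  70  72  72  71  72  69  69  79 103 121 126 130 135]
 [ 63  66  66  68  70  71  70  70  72  71  68  68  71  96 119 126 129 134]
 [ 62  64  67  68  69  71  71  72  72  71  70  68  71  92 119 126 129 132]
 [ 63  65  68  69  70  73  77  79  77  77  77  72  71  92 117 126 129 133]
 [ 61  65  67  72  74  78  81  82  80  80  78  76  76  99 123 128 130 133]
 [ 64  67  70  75  78  80  81  82  81  79  79  76  76  92 116 127 130 133]
 [ 69  75  81  78  77  80  80  81  80  79  80  77  73  78  95 118 130 134]
 [ 82  75  77  79  77  75  76  80  78  78  76  75  70  71  86 113 130 134]
 [ 96  75  74  76  78  78  78  81  80  79  78  76  73  72  77  99 122 130]
 [ 87  79  78  80  82  83  85  86  88  86  84  81  81  79  77  84  96 104]
 [ 83  83  85  87  90  94  99 104 104 103  98  92  88  85  82  81  83  83]
 [ 87  94  99 104 115 124 132 138 141 138 130 121 112 101  96  92  85  82]
 [115 126 133 140 144 148 147 150 151 150 149 145 143 138 132 124 110 101]
 [146 148 150 152 152 154 153 154 154 153 153 152 152 152 151 148 145 139]]
hole [array([[-0.0015, -0.0014,  0.056 ]]), array([[-0.0023, -0.0014,  0.058 ]]), array([[-0.0031, -0.0014,  0.06  ]])]
collar front [array([[0.0105, 0.0002, 0.0187]]), array([[0.01  , 0.0002, 0.0187]]), array([[0.0096, 0.0002, 0.0187]])]
body sides [[ 0.0089 -0.008   0.    ]
 [ 0.0089  0.0083  0.    ]]
```

Call:
jog_arm:
  plan:
    - [-0.07,-0.07,0.3,0,0,0,-1]
    - [0,0,0.3,0,0,0,-1]
    - [0,0,0.3,0,0,0,-1]
    - [0,0,0.2,0,0,0,-1]
    - [0,0,0,0,0,0,-1]
    - [0,0,0,0,0,0,-1]

```text
t: 23.25
tool_pos: [0.5834, -0.105, 0.0892]
tool_rot: [0.061, -3.141, -0.0]
contact_force: [0.1, -0.5, -0.7]
opening: 0.0171
grip_force: 59.4
```

Call:
jog_arm:
  plan:
    - [0,0,0.2,0,0,0,-1]
    - [0,0,0.1,0,0,0,-1]
    - [0,0,0,0,0,0,-1]

```text
t: 23.55
tool_pos: [0.5831, -0.1049, 0.0828]
tool_rot: [0.062, -3.14, -0.0]
contact_force: [0.1, 0.9, -1.3]
opening: 0.0174
grip_force: 59.4
```

The pin is 10 mm into the hole with no force. Push on home.

Call:
jog_arm:
  plan:
    - [0,0,0.2,0,0,0,-1]
    - [0,0,0.2,0,0,0,-1]
    - [0,0,0.2,0,0,0,-1]
    - [0,0,0,0,0,0,-1]

```text
t: 23.95
tool_pos: [0.5828, -0.1049, 0.0702]
tool_rot: [0.061, -3.139, -0.001]
contact_force: [0.4, -0.4, 0.2]
opening: 0.0176
grip_force: 59.4
```

Call:
jog_arm:
  plan:
    - [0,0,0.1,0,0,0,-1]
    - [0,0,0.1,0,0,0,-1]
    - [0,0,0,0,0,0,-1]

```text
t: 24.25
tool_pos: [0.5838, -0.1051, 0.0688]
tool_rot: [-0.062, 3.141, -0.0]
contact_force: [-3.3, 0.7, 5.5]
opening: 0.017
grip_force: 60.2
```

Call:
jog_arm:
  plan:
    - [0,0,0.1,0,0,0,-1]
    - [0,0,0,0,0,0,-1]

```text
t: 24.45
tool_pos: [0.5839, -0.1051, 0.0687]
tool_rot: [0.062, -3.14, 0.0]
contact_force: [-7.2, 1.6, 15.4]
opening: 0.0174
grip_force: 61.7
```

Call:
jog_arm:
  plan:
    - [0,0,0,0,0,0,0.1]
    - [0,0,0,0,0,0,0.1]
    - [0,0,0,0,0,0,0.1]
    - [0,0,0,0,0,0,0.1]
    - [0,0,-0.5,0,0,0,0.1]
    - [0,0,-1,0,0,0,0.1]
    - [0,0,-1,0,0,0,0.1]
    - [0,0,-1,0,0,0,0.1]

```text
t: 25.25
tool_pos: [0.5835, -0.105, 0.1366]
tool_rot: [-0.062, 3.141, -0.0]
contact_force: [0.7, 0.4, 0.4]
opening: 0.0468
grip_force: 0.0
```

Call:
jog_arm:
  plan:
    - [0,0,-1,0,0,0,0.1]
    - [0,0,-1,0,0,0,0.1]
    - [0,0,-1,0,0,0,0.1]
    - [0,0,-1,0,0,0,0.1]
    - [0,0,0,0,0,0,0.1]

```text
t: 25.75
tool_pos: [0.5854, -0.1056, 0.2198]
tool_rot: [-0.061, 3.134, -0.004]
contact_force: [0.9, 0.7, 1.3]
opening: 0.047
grip_force: 0.0
```

Run:
```python
from h import *
np.set_printoptions(precision=4,suppress=True)
o=ctrl.get_obs();print(o['tool_pos'],o['tool_rot'])
c,im,d=shot("wrist","w6"); c2,i2,d2=shot("scene","scene6")
for n,cc,dd in(("w",c,d),("s",c2,d2)):
    P=pts(cc,dd); m=(np.hypot(P[...,0]-.583,P[...,1]+.1045)<.025)&(P[...,2]>.11)&(P[...,2]<.14); q=P[m]
    print(n,len(q),q.mean(0),np.percentile(q[:,2],[50,95]))
    m=(np.hypot(P[...,0]-.529,P[...,1]-.066)<.04)&(P[...,2]>.12)&(P[...,2]<.17); q=P[m]; print(" ball",len(q),q.mean(0),q.min(0),q.max(0))
cv2.imwrite("pics/v6.png",np.hstack([cv2.resize(im[:,:,::-1],(400,300)),cv2.resize(i2[150:300,200:400,::-1],(400,300),interpolation=cv2.INTER_CUBIC)]))
```

```text
[ 0.5854 -0.1056  0.2198] [-0.0613  3.1341 -0.0036]
w 643 [ 0.5813 -0.1047  0.1192] [0.1199 0.1211]
 ball 1665 [0.5283 0.0588 0.1471] [0.515  0.0499 0.12  ] [0.5455 0.0741 0.1567]
s 63 [ 0.5868 -0.1023  0.1176] [0.1183 0.1223]
 ball 141 [0.5353 0.0671 0.1431] [0.5198 0.0527 0.1206] [0.5491 0.0772 0.157 ]
```

View pics/v6.png

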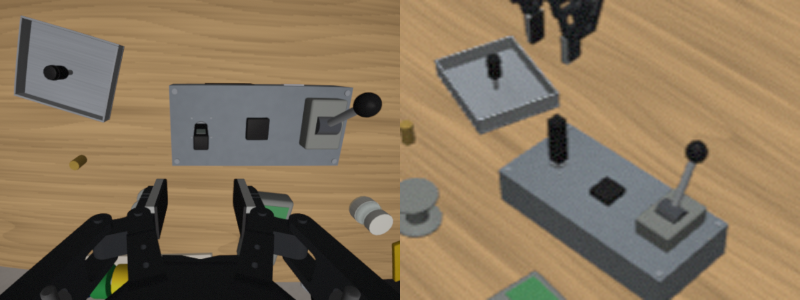

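The probe is upright at (200,135) with its top at z = 0.120, so the collar is down. The plug is in the tray at (57,72) and the lever is still off. Next I'll shut the fingers and go to the robot's side of the lever.

Call:
jog_arm:
  plan:
    - [0.54,0.97,0,0,0,0,-1]
    - [0.54,0.97,0,0,0,0,-1]
    - [0.54,0.97,0,0,0,0,-1]
    - [0.54,0.97,0,0,0,0,-1]
    - [0.54,0.97,0,0,0,0,-1]
    - [0.54,0.97,0,0,0,0,-1]
    - [0.54,0.97,0,0,0,0,-1]
    - [0.54,0.97,0,0,0,0,-1]

```text
t: 26.65
tool_pos: [0.4895, 0.0474, 0.2133]
tool_rot: [0.061, -3.138, -0.0]
contact_force: [-0.5, -0.3, 0.1]
opening: 0.0002
grip_force: 0.0
```

Call:
jog_arm:
  plan:
    - [0.54,0.97,0,0,0,0,-1]
    - [0,0,1,0,0,0,-1]
    - [0,0,1,0,0,0,-1]
    - [0,0,1,0,0,0,-1]
    - [0,0,1,0,0,0,-1]
    - [0,0,0.4,0,0,0,-1]
    - [0,0,0,0,0,0,-1]

```text
t: 27.35
tool_pos: [0.4777, 0.0656, 0.1247]
tool_rot: [0.061, -3.136, -0.0]
contact_force: [-0.7, 0.3, -0.4]
opening: 0.0001
grip_force: 0.0
```

Call:
jog_arm:
  plan:
    - [-0.6,0,0,0,0,0,-1]
    - [-0.6,0,0,0,0,0,-1]
    - [-0.6,0,0,0,0,0,-1]
    - [-0.6,0,0,0,0,0,-1]
    - [-0.6,0,0,0,0,0,-1]
    - [-0.6,0,0,0,0,0,-1]
    - [-0.6,0,0,0,0,0,-1]
    - [-0.4,0,0,0,0,0,-1]

```text
t: 28.15
tool_pos: [0.5723, 0.0693, 0.127]
tool_rot: [0.061, -3.14, -0.0]
contact_force: [-0.8, 0.3, -0.7]
opening: -0.0
grip_force: 0.5
```

Call:
jog_arm:
  plan:
    - [-0.2,0,0,0,0,0,-1]
    - [-0.1,0,0,0,0,0,-1]
    - [0,0,0,0,0,0,-1]

```text
t: 28.45
tool_pos: [0.5775, 0.0695, 0.1272]
tool_rot: [-0.062, 3.141, -0.0]
contact_force: [-0.4, 0.0, 0.1]
opening: 0.0002
grip_force: 0.0
```

Call:
jog_arm:
  plan:
    - [-0.1,0,0,0,0,0,-1]
    - [-0.1,0,0,0,0,0,-1]
    - [0,0,0,0,0,0,-1]

```text
t: 28.75
tool_pos: [0.5809, 0.0696, 0.1271]
tool_rot: [0.061, -3.14, -0.0]
contact_force: [-3.8, 0.0, 1.5]
opening: -0.0003
grip_force: 1.2
```

Call:
jog_arm:
  plan:
    - [-0.1,0,0,0,0,0,-1]
    - [-0.1,0,0,0,0,0,-1]
    - [0,0,0,0,0,0,-1]

```text
t: 29.05
tool_pos: [0.5815, 0.0697, 0.1269]
tool_rot: [0.062, -3.13, 0.001]
contact_force: [-17.2, -0.9, 8.8]
opening: 0.0
grip_force: 8.4
```

One more small press, then back away and rise clear.

Call:
jog_arm:
  plan:
    - [-0.1,0,0,0,0,0,-1]
    - [-0.05,0,0,0,0,0,-1]
    - [0,0,0,0,0,0,-1]

```text
t: 29.35
tool_pos: [0.5817, 0.0697, 0.1268]
tool_rot: [0.062, -3.122, 0.001]
contact_force: [-26.7, -1.5, 14.9]
opening: 0.0002
grip_force: 13.7
```

Call:
jog_arm:
  plan:
    - [0.5,0,0,0,0,0,-1]
    - [0.8,0,0,0,0,0,-1]
    - [1,0,-0.5,0,0,0,-1]
    - [1,0,-1,0,0,0,-1]
    - [0,0,-1,0,0,0,-1]
    - [0,0,-1,0,0,0,-1]
    - [0,0,-1,0,0,0,-1]
    - [0,0,0,0,0,0,-1]

```text
t: 30.15
tool_pos: [0.5249, 0.0673, 0.2215]
tool_rot: [-0.061, 3.132, -0.0]
contact_force: [-0.3, -0.2, 0.4]
opening: -0.0001
grip_force: 0.0
```

Run:
```python
from h import *
np.set_printoptions(precision=4,suppress=True)
o=ctrl.get_obs();print(o['tool_pos'],o['contact_force'],o['t'])
c,im,d=shot("wrist","w7"); c2,i2,d2=shot("scene","scene7")
for n,cc,dd in(("w",c,d),("s",c2,d2)):
    P=pts(cc,dd); m=(np.hypot(P[...,0]-.605,P[...,1]-.068)<.03)&(P[...,2]>.12)&(P[...,2]<.165); q=P[m]
    if len(q): print(n,"ball",len(q),q.mean(0),q.min(0),q.max(0))
    m=(np.hypot(P[...,0]-.583,P[...,1]+.1045)<.025)&(P[...,2]>.11)&(P[...,2]<.14); q=P[m]
    if len(q): print(" probe",q.mean(0),np.median(q[:,2]))
cv2.imwrite("pics/v7.png",np.hstack([cv2.resize(im[:,:,::-1],(400,300)),cv2.resize(i2[150:390,200:520,::-1],(400,300),interpolation=cv2.INTER_CUBIC)]))
```

```text
[0.5249 0.0673 0.2215] [-0.309  -0.1599  0.4459] 30.15
 probe [ 0.5812 -0.1025  0.118 ] 0.11930964781419576
s ball 121 [0.6095 0.0708 0.1468] [0.59   0.0562 0.1208] [0.6204 0.0798 0.1573]
 probe [ 0.5873 -0.1025  0.1176] 0.11839106424587187
```

View pics/v7.png

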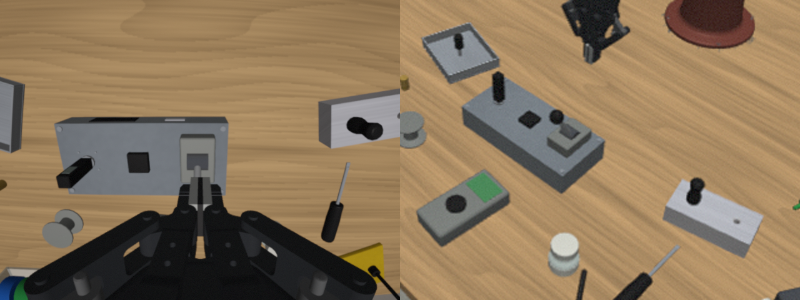

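The lever is fully on, leaning back with its ball at (557,117). The probe is seated at (498,87), the plug is in the tray at (459,42), and the punch, flat plug and the rest in view look unmoved. Handing in.

```bash
python3 -c "
from station import ctrl
print(ctrl.finish_job())"
```

```text
the job is handed in; nothing more can be done
None
```

I handed the job in at about 30 s: the isolator was thrown off, the round plug left in the tray, the probe seated upright with its collar down in terminal 0, and the isolator thrown fully back on and released; the hand-in returned no verdict.

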